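# Load the cigar trimmer and latch its guard

### The arm

A 6-joint arm with a two-finger parallel gripper is mounted at the origin on a cart in front of the work surface, level with it; the furniture and walls round the work are solid. World frame = base frame: x ahead of the robot, y to its left, z up, the work surface at z = 0. Lengths are in mm, angles in rad, forces in N, time in s.
With the tool pointing down it reaches from about 400 to 925 mm from the base axis. Payload 12.5 kg.
Tool frame: the origin (TCP) lies at the very end of the fingers, on their centre line; the grasp point (between the pads) lies 19 mm behind it; z points along the fingers, y is the direction in which the jaws open and shut (so a half turn about z gives the same grasp; the last joint's range is limited). The gripper opens to 95 mm and grips with 3 to 60 N. Pads are 20 mm wide; open, the fingers measure 119 mm over their backs; the gripper's body (75 mm by 180 mm) begins 59 mm behind the grasp point.
Start: joints at [1.095, 0.491, 1.559, -0, 1.092, -0.106], TCP at [225.878, 582.774, 214.661] pointing down, gripper open.
Joint ranges: [-3.1, 3.1], [-0.84, 2.19], [0.05, 2.79], [-1.13, 4.28], [0.06, 2.93], [-2.69, 2.69]. Speed limits (rad/s): [2.22, 2.22, 2.79, 3.14, 3.14, 3.14].

### API

Orientations are given as [roll, pitch, yaw] about the fixed x, y, z axes, in that order (R = Rz(yaw) Ry(pitch) Rx(roll)).
In Python, from cell import env gives the robot as it stands.
- The arm moves only by the shell command python3 -m pendant 'ROWS'. ROWS is JSON, a list that holds one entry, the list of rows, each a list of 5 numbers: the opening, from 0 (shut) to 1 (fully open), then the shift along the tool's x, y, z in m, then the turn about the tool's z in rad. A call has exactly 8 rows; each row is the pose to reach, as a shift and turn from the pose commanded when the call began, along the tool's axes at that moment; what a row does not reach only later rows make up. A row lasts 1/10 s, in which the tool goes at most 50 mm and 8.59 degrees, less where a joint would pass 70% of its speed; a pose out of reach is approached as far as the arm can. A call with a gripper value outside its range is refused whole. The fingers move at their own pace and stop on an object; the grip force is fixed at half the most. Time passes only in rows, so rows that repeat a pose let the fingers close, or fill a call up. It gives the time, the measured TCP pose, the force and the opening at its end, in the units of the state.
- env.state(): the state, without advancing time (a new reading comes with each control period).
- env.read_camera(name): name is "scene" or "top" or "wrist"; returns a dict with "image" (420x560x3 uint8, blue, green, red), "range_z" (420x560 float32, mm along the optical axis (not along the pixel's ray), 0 where there is no reading), "fx", "fy", "cx", "cy" (pixels), "rvec" (rotation vector, rad) and "tvec" (3), from world to camera coordinates, as OpenCV has them; the wrist camera has in their place "tool_from_camera" (4x4, takes a point from camera to tool coordinates, whose origin is the TCP and whose axes are the flange's). Camera axes: x right, y down, z forward; pixel columns grow to the right and rows downward; lengths in mm; the calibration is good to about 2 mm. The wrist camera is an equidistant fisheye: a pixel r from the principal point sees the ray r / f radians off the axis. A picture is of the moment at which its call begins: read the wrist's pose just before it.
- env.job_done(): hands the job in, once; it reports no verdict.
The state is a dict: "t": time; "joints": joint angles; "qvel": joint speeds; "tau": joint torques, N m; "eef_pos": TCP position; "tcp_rot": TCP orientation; "ft_force": force on the tool from outside, world axes, zero at the start; "moment": the same for the moment, N m; "opening": opening from 0.0 (shut) to 1.0 (fully open).
Only numpy, scipy, OpenCV 4.12 (cv2) and the standard library are available. Lean on these libraries where they do the work, as an engineer would, in place of code of your own. Each camera call takes 0.05 s, during which the arm holds its last target. There are 200 camera calls.

### The job

Lay the loose dark cigar in the cradle of the green trimmer, across both notched cheeks and sticking out about equally on both sides, and let go of it. Then push the clear sliding guard shut over it by its yellow upright plate, slowly and gently (never more than 20 N), until the spring latch clicks and holds the guard shut by itself. Leave the jar, the brass punch and the crescent knife where they are.

Things in the scene. Friction and masses are not known exactly. Their poses are not given: they have to be found in the camera images.
- trimmer: Trimming fixture fixed to the table: green base 260 x 124 mm, 12 mm thick, with two upright aluminium cheeks 12 mm thick at y = -46 and +46 mm, tops 52 mm above the table. Origin on the table under the centre of the cradle; +x is the way the guard is pushed shut, y runs along the cradle, z is up. The base spans x = -160 to +100 mm.
- cradle (a point): Centre of the cradle floor, 28 mm above the table; axes as the trimmer. Each cheek has a notch here: flat floor 27 mm wide in x, its sides flaring at 45 degrees to a 71 mm mouth at the cheek top. A cigar lies along y across both notches. Between the cheeks (80 mm) there is free room for fingers down to the base, 12 mm above the table.
- cigar: The loose dark brown cigar to load, 158 mm long along its own y axis, 23 mm thick, about 25 g. Origin in the middle of its underside as it lies. It does not roll. Lying in the cradle its origin is 28 mm above the table.
- guard_slide (a joint): Travel of the guard in m, growing as it opens towards the trimmer's -x: 0.10 to 0.125 at the start (clear of the cradle), about 0 when shut. Friction about 1.2 N. The reading cannot tell when the latch has caught: that happens anywhere from +0.013 to -0.010. Let go too early, the guard is pushed back beyond 0.019; latched, it springs back 4 mm at most and stays.
- keeper_nominal (a point): Nominal middle of the dark steel keeper bar, 52 mm above the table. The bar is clamped by hand and really sits up to 10 mm nearer or farther along x, not measured. It carries the latch bolt (red button, top 94 mm above the table), a spring plunger and the hard stop; these reach 45 mm from it towards -x, at the sides above the cheeks.
- guard: Sliding guard: clear window in a yellow frame 66 mm long (x), 104 mm wide (y), 56 to 64 mm above the table, with two bars reaching 28 mm ahead of it at the sides. Origin at the trimmer's origin when the joint is 0; same axes. Push needed: about 1 N; 3 to 5 N on the plunger in the last 30 mm; in the last 11 mm up to 10 to 13 N; then the click, a sudden drop to 6 N; 3 mm on is the hard stop.
- push_plate (a point): Middle of the rear face (towards the trimmer's -x) of the yellow upright push plate on the guard's rear edge, 81 mm above the table. The plate is 60 mm wide along y, 8 mm thick along x, and rises from the frame (64 mm) to 96 mm above the table. Push along the trimmer's +x from behind with closed fingers (do not pinch it), tips 70 mm or more above the table.
- gum_jar: Bystander: glass jar with white gum, 51 mm wide, 65 mm high, loose. Origin under its centre.
- cap_punch: Bystander: brass punch standing upright, 21 mm wide, 49 mm high, loose. Origin under its centre.
- chaveta: Bystander: crescent knife with a wooden back, lying flat, 53 x 128 mm, 11 mm high, loose. Origin under its middle.

How it is judged (in metres and radians):
On the way:
1. the cigar lies in the cradle, let go, with the guard still open (x of cigar in the frame of trimmer between -0.006 and 0.006 m and y of cigar in the frame of trimmer between -0.025 and 0.025 m and z of cigar in the frame of trimmer between 0.022 and 0.034 m and angle between the y axis of cigar and the y axis of trimmer, either way round below 0.1 rad and value of joint guard_slide above 0.07 m and contact force between cigar and the fingers below 0.1 N and linear speed of cigar below 0.02 m/s), for 0.2 s.
At the end, for the whole second after the job is handed in: The cigar rests in both notches (origin within 6 mm of the cradle line, within 25 mm of the middle lengthwise, within 0.1 rad, 22 to 34 mm above the table), and the guard, released and at rest, is held shut by its latch (joint below 0.0165; unlatched, it is pushed back beyond that) (x of cigar in the frame of trimmer between -0.006 and 0.006 m and y of cigar in the frame of trimmer between -0.025 and 0.025 m and z of cigar in the frame of trimmer between 0.022 and 0.034 m and angle between the y axis of cigar and the y axis of trimmer, either way round below 0.1 rad and value of joint guard_slide below 0.0165 m and linear speed of guard below 0.005 m/s and linear speed of cigar below 0.01 m/s); the robot touches nothing.
It fails at once if the robot presses on the guard with more than 22 N (contact force between guard and the fingers above 22 N or contact force between guard and the arm above 22 N).
It fails at once if the jar is shifted by more than 20 mm or tipped (distance of gum_jar from where it was at the start of the episode above 0.02 m or angle between gum_jar's own z axis and vertical above 0.5 rad).
It fails at once if the brass punch is shifted by more than 20 mm or tipped (distance of cap_punch from where it was at the start of the episode above 0.02 m or angle between cap_punch's own z axis and vertical above 0.5 rad).
It fails at once if the crescent knife is shifted by more than 20 mm or tipped (distance of chaveta from where it was at the start of the episode above 0.02 m or angle between chaveta's own z axis and vertical above 0.5 rad).
It also fails if it takes over 64 s, if anything falls off the work surface, if the arm or the gripper's body presses on something with over 40 N, if the wrist force passes 120 N, or if a joint passes its speed limit or range.

## Working session

There is one attempt and no reset: what is moved stays moved. The work goes in short steps, Python scripts to look and compute and a shell command to move; the robot and the scene stay as the last step left them, time stands still between calls to the robot, and variables do not carry over. Pictures are saved under pics/ and viewed, about 8 in all and at most 12, crops included, and the job is handed in when it is done.

```bash
mkdir -p pics; ls; cat > h.py <<'E'
import numpy as np, cv2
from cell import env
def snap(name, png):
    c=env.read_camera(name); np.savez(''+png+'.npz',**c); cv2.imwrite('pics/'+png+'.png',c['image']); return c
def load(png): return dict(np.load(''+png+'.npz'))
def w(c,u,v):
    u=int(round(u));v=int(round(v))
    p=c['range_z'][max(v-1,0):v+2,max(u-1,0):u+2]; p=p[p>0]; z=np.median(p) if p.size else np.nan
    R,_=cv2.Rodrigues(np.array(c['rvec'],float)); P=np.array([(u-c['cx'])/c['fx']*z,(v-c['cy'])/c['fy']*z,z])
    return R.T@(P-np.array(c['tvec'],float).ravel())
def wz(c,u,v,z):
    R,_=cv2.Rodrigues(np.array(c['rvec'],float)); t=np.array(c['tvec'],float).ravel()
    o=-R.T@t; d=R.T@np.array([(u-c['cx'])/c['fx'],(v-c['cy'])/c['fy'],1]); return o+d*(z-o[2])/d[2]
E
python3 - <<'E'
from h import *
print(env.state())
c=snap('top','top1'); snap('scene','sc1')
E
```

```text
pics
{'t': 0.0, 'joints': array([ 1.09541031e+00,  4.91569091e-01,  1.55949187e+00, -5.12703006e-06,
        1.09168384e+00, -1.05605863e-01]), 'qvel': array([-0.00050981, -0.00112445, -0.00146164,  0.00077894,  0.00119427,
        0.0018312 ]), 'tau': array([ 5.04952859e-04, -6.12640572e+01, -2.58167928e+01,  6.91689667e-02,
        4.83422284e-02, -9.82184292e-05]), 'eef_pos': array([225.74492007, 582.52758301, 214.04121826]), 'tcp_rot': array([-3.14044645e+00, -1.16925663e-04,  2.77181480e+00]), 'ft_force': array([ 0.32930177, -0.71988262,  0.39937025]), 'moment': array([ 0.00974688, -0.01173523,  0.02910574]), 'opening': 0.9995552110216094}
```

View pics/top1.png

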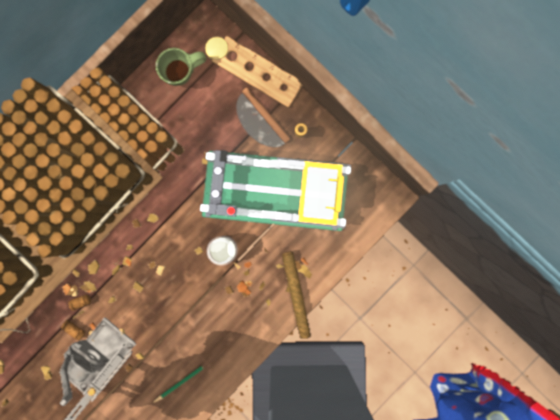

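View pics/sc1.png

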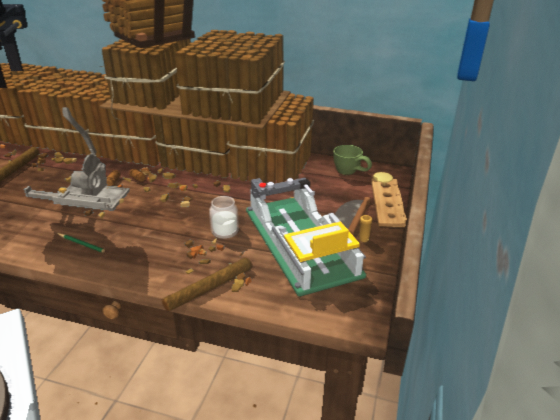

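The top view shows the trimmer (guard on the right at about (322,193), keeper on the left at (216,180)), the cigar from (289,253) to (304,336), the jar at (221,250), the punch at (301,129) and the knife at (265,115). I'll enlarge it to measure.

```bash
python3 - <<'E'
from h import *
c=load('top1'); im=c['image'][105:355,190:365]
im=c['image'][110:345,190:370]; cv2.imwrite('pics/crop1.png',cv2.resize(im[:125],None,fx=4.4,fy=4.4,interpolation=cv2.INTER_CUBIC))
# cigar via depth: points 8..35 mm high in region
R,_=cv2.Rodrigues(c['rvec'].astype(float)); t=c['tvec'].ravel()
v,u=np.mgrid[0:420,0:560]; z=c['range_z']; P=np.stack([(u-c['cx'])/c['fx']*z,(v-c['cy'])/c['fy']*z,z],-1)
W=(P-t)@R; np.save('W.npy',W)
def rect(box,lo,hi,n):
    u0,v0,u1,v1=box; p=W[v0:v1,u0:u1].reshape(-1,3); p=p[(p[:,2]>lo)&(p[:,2]<hi)]
    r=cv2.minAreaRect(p[:,:2].astype(np.float32)); print(n,r,np.median(p[:,2]),len(p), 'mean',p.mean(0))
rect((275,245,320,345),10,30,'cigar')
rect((205,235,240,268),50,80,'jar')
rect((292,120,312,140),35,60,'punch')
rect((230,85,290,150),5,15,'chav')
rect((195,145,360,235),45,57,'cheeks')
rect((290,155,350,230),90,100,'plate')
rect((290,155,350,230),58,100,'guard')
rect((195,145,360,235),8,15,'base')
rect((200,145,240,225),58,110,'keeper')
E
```

```text
cigar ((422.0622253417969, 56.48603820800781), (157.7102813720703, 44.4538459777832), 15.692206382751465) 20.63049356718541 1068 mean [421.00263237  62.05682593  20.06894043]
jar ((504.32208251953125, 192.69984436035156), (47.19089126586914, 47.11598205566406), 55.27509307861328) 55.921601519128146 245 mean [504.99218731 190.57297216  57.86922761]
punch ((715.5702514648438, 48.63307571411133), (19.787805557250977, 19.484811782836914), 86.37342834472656) 47.03654923408209 80 mean [715.80566884  48.80413457  46.61839445]
chav ((752.1373901367188, 117.82699584960938), (102.15413665771484, 112.79781341552734), 88.30203247070312) 9.369738240097135 886 mean [768.75811818 101.60945106   9.35977014]
cheeks ((610.7875366210938, 96.7795181274414), (254.36192321777344, 111.94941711425781), 83.03123474121094) 50.26238367244879 799 mean [607.97765058  79.70039859  49.99414004]
plate ((597.565185546875, -10.221027374267578), (8.243127822875977, 59.00458908081055), 82.91203308105469) 95.61037162098486 182 mean [597.26586323  -9.87131326  95.40631556]
guard ((602.4989624023438, 30.10657501220703), (89.98300170898438, 103.82425689697266), 83.30885314941406) 63.390076645620894 2499 mean [601.60412569  19.68890124  66.05091871]
base ((611.3076782226562, 101.3505859375), (268.6950988769531, 123.84335327148438), 83.02593994140625) 11.803677964870941 4294 mean [609.43651027 119.03036097  11.77554259]
keeper ((621.8358764648438, 182.86691284179688), (49.47669219970703, 113.43232727050781), 84.23435974121094) 65.66187241056991 1004 mean [616.99504461 191.27471275  70.97794577]
```

View pics/crop1.png

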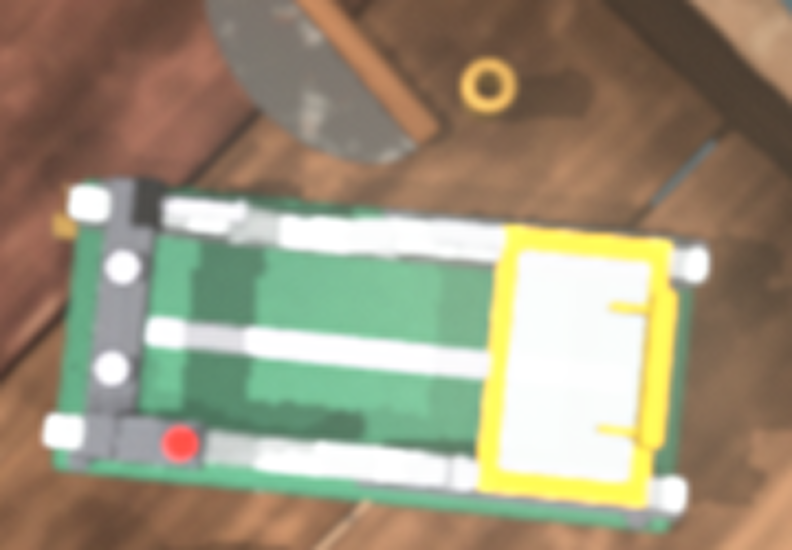

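```bash
python3 - <<'E'
from h import *
W=np.load('W.npy').reshape(-1,3); np.set_printoptions(precision=1,suppress=True,linewidth=200)
a=np.radians(83.0); ex=np.array([np.cos(a),np.sin(a)]); ey=np.array([-ex[1],ex[0]])
o=np.array([611.3,101.35])
L=np.c_[(W[:,:2]-o)@np.c_[ex,ey],W[:,2]]
b=L[(abs(L[:,0])<150)&(abs(L[:,1])<75)]
for y0 in(-46,0,46,-20):
    print('y',y0)
    s=b[abs(b[:,1]-y0)<4]; print([ (int(x),round(float(np.median(s[abs(s[:,0]-x)<2.5][:,2])),0)) for x in range(-145,148,4) if (abs(s[:,0]-x)<2.5).any()])
g=b[(b[:,2]>10)&(b[:,2]<13.5)]
for n,s in (('base',g),('cheektop',b[(b[:,2]>48)&(b[:,2]<53)]),('guard',b[(b[:,2]>61)&(b[:,2]<66)&(b[:,0]<0)]),('plate',b[(b[:,2]>93)&(b[:,0]<0)])):
    print(n,np.percentile(s[:,0],[0,1,3,97,99,100]),np.percentile(s[:,1],[0,1,3,97,99,100]))
c=W[(W[:,2]>15)&(W[:,2]<28)&(W[:,0]>320)&(W[:,0]<520)&(W[:,1]>20)&(W[:,1]<110)]
n,lab,st,cen=cv2.connectedComponentsWithStats(np.uint8(0*np.zeros((2,2))))
m=np.median(c[:,:2],0)
for _ in range(6):
    vx,vy,x0,y0=cv2.fitLine(c[:,:2].astype(np.float32),cv2.DIST_HUBER,0,.01,.01).ravel()
    d=(c[:,0]-x0)*-vy+(c[:,1]-y0)*vx; c=c[abs(d)<14]
al=(c[:,0]-x0)*vx+(c[:,1]-y0)*vy; d=(c[:,0]-x0)*-vy+(c[:,1]-y0)*vx
print('cigar',len(c),np.array([vx,vy,x0,y0]),np.percentile(al,[0,1,99,100]),np.percentile(d,[0,1,50,99,100]),np.degrees(np.arctan2(vy,vx)))
mid=(al.min()+al.max())/2; print(x0+vx*mid,y0+vy*mid)
E
```

```text
y -46
[(-145, -1.0), (-141, -0.0), (-137, -0.0), (-133, 52.0), (-129, 51.0), (-125, 51.0), (-121, 52.0), (-117, 58.0), (-113, 64.0), (-109, 63.0), (-105, 63.0), (-101, 63.0), (-97, 64.0), (-93, 63.0), (-89, 63.0), (-85, 64.0), (-81, 65.0), (-77, 64.0), (-73, 64.0), (-69, 63.0), (-65, 64.0), (-61, 64.0), (-57, 64.0), (-53, 63.0), (-49, 64.0), (-45, 64.0), (-41, 63.0), (-37, 64.0), (-33, 63.0), (-29, 64.0), (-25, 63.0), (-21, 51.0), (-17, 52.0), (-13, 52.0), (-9, 51.0), (-5, 46.0), (-1, 43.0), (3, 40.0), (7, 35.0), (11, 31.0), (15, 28.0), (19, 27.0), (23, 26.0), (27, 27.0), (31, 29.0), (35, 28.0), (39, 30.0), (43, 34.0), (47, 38.0), (51, 42.0), (55, 55.0), (59, 63.0), (63, 60.0), (67, 60.0), (71, 61.0), (75, 62.0), (79, 61.0), (83, 62.0), (87, 65.0), (91, 65.0), (95, 66.0), (99, 65.0), (103, 65.0), (107, 62.0), (111, 52.0), (115, 52.0), (119, 52.0), (123, 51.0), (127, 3.0), (131, 4.0), (135, 2.0), (139, 0.0), (143, -0.0), (147, -0.0)]
y 0
[(-145, 1.0), (-141, -0.0), (-137, 0.0), (-133, 11.0), (-129, 11.0), (-125, 11.0), (-117, 95.0), (-113, 97.0), (-109, 87.0), (-105, 63.0), (-101, 62.
[... 2404 characters left out ...]
1.0), (83, 12.0), (87, 14.0), (91, 64.0), (95, 73.0), (99, 72.0), (103, 66.0), (107, 64.0), (115, 12.0), (119, 12.0), (123, 11.0), (127, 3.0), (131, -1.0), (135, -0.0), (139, -1.0), (143, -1.0), (147, 0.0)]
base [-133.6 -131.3 -128.   119.5  122.9  125. ] [-61.7 -59.6 -55.8  59.4  60.8  61.8]
cheektop [-131.8 -131.6 -130.6  120.   121.7  122.2] [-56.  -55.7 -54.9  54.8  55.6  55.9]
guard [-116.6 -115.  -111.8  -36.7  -28.8  -22.9] [-51.9 -51.1 -49.4  49.4  51.1  51.9]
plate [-116.5 -115.7 -114.6  -11.4  -11.4  -11.4] [-29.5 -25.6 -17.8  61.3  61.3  61.3]
cigar 987 [  1.    0.2 420.5  62. ] [-78.6 -76.3  77.   78.8] [-11.4 -10.4  -0.   10.2  10.8] 11.073044
420.6735150996858 62.00455322926455
```

```bash
cat >> h.py <<'E'
from scipy.spatial.transform import Rotation as Ro
ang=np.radians(83.0); EX=np.array([np.cos(ang),np.sin(ang),0]); EY=np.array([-EX[1],EX[0],0]); O=np.array([614.43,126.86,0])
def T(x,y,z): return O+EX*x+EY*y+np.array([0,0,z])
def go(p,yaw=None):
    s=env.state(); R=Ro.from_euler('xyz',s['tcp_rot']).as_matrix()
    d=R.T@(np.asarray(p)-s['eef_pos'])/1000
    y=s['tcp_rot'][2]; turn=0 if yaw is None else -((yaw-y+np.pi)%(2*np.pi)-np.pi)
    print('shift',d.round(4),'turn',round(turn,4)); return d
def tr():
    s=env.state(); d=s['eef_pos']-O; print('t',s['t'],'trimmer xyz',(d@EX).round(1),(d@EY).round(1),d[2].round(1),'rot',s['tcp_rot'].round(3),'F along',(s['ft_force']@EX).round(2),s['ft_force'].round(2),'open',round(s['opening'],3))
E
python3 - <<'E'
from h import *
go([421,62,150],np.radians(191.07))
E
```

```text
shift [-0.3702 -0.4148  0.0645] turn -0.563
```

```bash
python3 -m pendant '[[[1,-0.37,-0.415,0,-0.563],[1,-0.37,-0.415,0,-0.563],[1,-0.37,-0.415,0,-0.563],[1,-0.37,-0.415,0,-0.563],[1,-0.37,-0.415,0,-0.563],[1,-0.37,-0.415,0,-0.563],[1,-0.37,-0.415,0,-0.563],[1,-0.37,-0.415,0,-0.563]]]'; python3 -c "
from h import *
go([421,62,60],np.radians(191.07))"
```

```text
t: 0.9
eef_pos: [365.6, 208.3, 214.6]
tcp_rot: [3.142, 0.0, -2.948]
ft_force: [1.2, 0.3, -0.4]
opening: 0.996
shift [-0.0262 -0.1543  0.1546] turn 0.0004
```

```bash
python3 -m pendant '[[[1,-0.026,-0.154,0,0],[1,-0.026,-0.154,0,0],[1,-0.026,-0.154,0,0],[1,-0.026,-0.154,0.04,0],[1,-0.026,-0.154,0.08,0],[1,-0.026,-0.154,0.12,0],[1,-0.026,-0.154,0.12,0],[1,-0.026,-0.154,0.12,0]]]'; python3 - <<'E'
from h import *
s=env.state(); c=snap('wrist','w1'); go([421,62,10],np.radians(191.07))
E
```

```text
t: 1.7
eef_pos: [420.5, 64.1, 95.0]
tcp_rot: [3.141, -0.002, -2.948]
ft_force: [-0.2, 1.3, 1.5]
opening: 0.999
shift [ 0.0006 -0.0021  0.0858] turn 0.0003
```

View pics/w1.png

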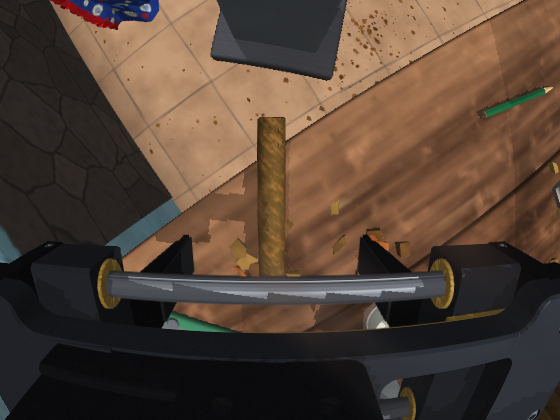

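The cigar (u≈272, v 118–275) lies parallel to and centred between the fingers (u≈180 and 375). Descend and grip.

```bash
python3 -m pendant '[[[1,0,-0.002,0.03,0],[1,0,-0.002,0.06,0],[1,0,-0.002,0.08,0],[1,0,-0.002,0.091,0],[1,0,-0.002,0.091,0],[0,0,-0.002,0.091,0],[0,0,-0.002,0.091,0],[0,0,-0.002,0.091,0]]]'; python3 -m pendant '[[[0,0,0,0,0],[0,0,0,0,0],[0,0,0,0,0],[0,0,0,-0.02,0],[0,0,0,-0.05,0],[0,0,0,-0.08,0],[0,0,0,-0.12,0],[0,0,0,-0.12,0]]]';  python3 -c "
from h import *
go(T(0,0,125),np.radians(173))"
```

```text
t: 2.55
eef_pos: [421.5, 62.2, 4.7]
tcp_rot: [-3.141, 0.002, -2.948]
ft_force: [-0.4, -0.5, -0.1]
opening: 0.801
t: 3.35
eef_pos: [422.5, 62.2, 127.3]
tcp_rot: [-3.14, 0.006, -2.948]
ft_force: [0.7, 0.2, 0.3]
opening: 0.129
shift [-0.2008  0.0266  0.0036] turn 0.3156
```

```bash
python3 - <<'E'
from h import *
print(env.state()['opening']); snap('wrist','w2'); snap('top','t2'); print(env.state()['opening'])
E
```

```text
0.12938780510466044
0.0510897814834064
```

View pics/w2.png

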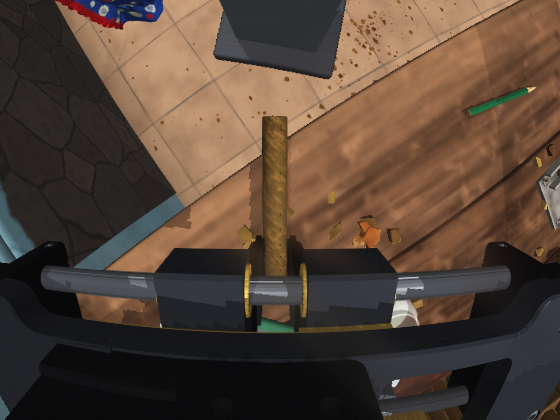

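I lifted before the (slow) fingers had closed. The cigar is still on the table (u≈275). Check its position, then re-open.

```bash
python3 -m pendant '[[[1,0,0,0,0],[1,0,0,0,0],[1,0,0,0,0],[1,0,0,0,0],[1,0,0,0,0],[1,0,0,0,0],[1,0,0,0,0],[1,0,0,0,0]]]'; cat > cig.py <<'E'
import sys
from h import *
c=snap('top',sys.argv[1])
u0,v0,u1,v1=270,240,325,345
hsv=cv2.cvtColor(c['image'],cv2.COLOR_BGR2HSV)
R,_=cv2.Rodrigues(c['rvec'].astype(float)); v,u=np.mgrid[0:420,0:560]; z=c['range_z']
W=(np.stack([(u-c['cx'])/c['fx']*z,(v-c['cy'])/c['fy']*z,z],-1)-c['tvec'].ravel())@R; W=W.reshape(-1,3)
q=W[(W[:,2]>15)&(W[:,2]<28)&(W[:,0]>320)&(W[:,0]<520)&(W[:,1]>20)&(W[:,1]<110)]
for _ in range(6):
    vx,vy,x0,y0=cv2.fitLine(q[:,:2].astype(np.float32),cv2.DIST_HUBER,0,.01,.01).ravel(); q=q[abs((q[:,0]-x0)*-vy+(q[:,1]-y0)*vx)<14]
al=(q[:,0]-x0)*vx+(q[:,1]-y0)*vy; m=(al.min()+al.max())/2
print(len(q),'mid',x0+vx*m,y0+vy*m,'len',np.ptp(al),'ang',np.degrees(np.arctan(vy/vx)), 'visible ends',al.min()*vx+x0,al.max()*vx+x0)
E
python3 cig.py t3
```

```text
t: 4.25
eef_pos: [420.9, 62.1, 123.6]
tcp_rot: [3.142, 0.0, -2.948]
ft_force: [-0.3, -0.8, 0.0]
opening: 0.667
479 mid 460.7296823966505 69.77741823350289 len 76.43359312336437 ang 10.905713 visible ends 423.203086827874 498.25627796542705
```

```bash
python3 -m pendant '[[[0.7,0,0,0.05,0],[0.7,0,0,0.09,0],[0.7,0,0,0.11,0],[0.7,0,0,0.12,0],[0.7,0,0,0.12,0],[0,0,0,0.12,0],[0,0,0,0.12,0],[0,0,0,0.12,0]]]'; python3 -m pendant '[[[0,0,0,0,0],[0,0,0,0,0],[0,0,0,0,0],[0,0,0,0,0],[0,0,0,0,0],[0,0,0,0,0],[0,0,0,0,0],[0,0,0,0,0]]]'
```

```text
t: 5.1
eef_pos: [421.4, 62.1, 4.5]
tcp_rot: [-3.141, 0.002, -2.948]
ft_force: [-0.1, 0.3, 0.7]
opening: 0.505
t: 5.9
eef_pos: [421.0, 62.1, 3.8]
tcp_rot: [3.142, 0.0, -2.948]
ft_force: [0.1, -0.1, 5.9]
opening: 0.237
```

```bash
python3 -m pendant '[[[0,0,0,-0.02,0],[0,0,0,-0.05,0],[0,0,0,-0.1,0],[0,0,0,-0.14,0],[0,0,0,-0.14,0.05],[0,0,0,-0.14,0.15],[0,0,0,-0.14,0.25],[0,0,0,-0.14,0.316]]]'; python3 - <<'E'
from h import *
go(T(0,0,140),np.radians(173)); snap('wrist','w3')
E
```

```text
t: 6.7
eef_pos: [420.8, 62.1, 143.6]
tcp_rot: [3.142, -0.0, 3.015]
ft_force: [-0.3, -0.3, -0.3]
opening: 0.238
shift [-0.1839  0.0887  0.0036] turn -0.0045
```

View pics/w3.png

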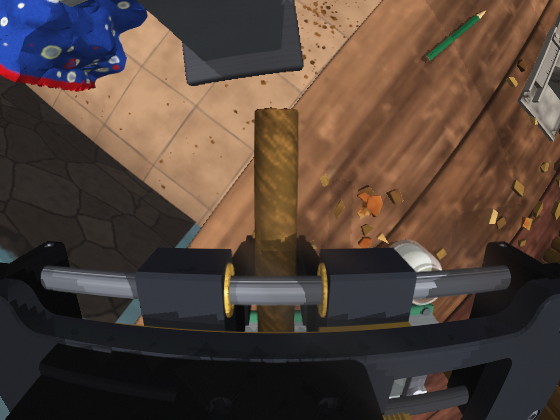

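The cigar is held level between the fingers (u≈276). Move over the cradle.

```bash
python3 -m pendant '[[[0,-0.046,0.022,0,0],[0,-0.092,0.044,0,0],[0,-0.138,0.067,0,-0.004],[0,-0.17,0.082,0,-0.004],[0,-0.184,0.089,0,-0.004],[0,-0.184,0.089,0,-0.004],[0,-0.184,0.089,0,-0.004],[0,-0.184,0.089,0,-0.004]]]'; python3 - <<'E'
from h import *
go(T(0,0,32),np.radians(173)); tr(); snap('top','t4'); c=load('t4')
cv2.imwrite('pics/t4c.png',cv2.resize(c['image'][120:300,170:370],None,fx=3.5,fy=3.3,interpolation=cv2.INTER_CUBIC))
E
```

```text
t: 7.55
eef_pos: [613.4, 127.6, 143.6]
tcp_rot: [-3.141, -0.001, 3.023]
ft_force: [0.0, -1.4, -0.4]
opening: 0.238
shift [-0.0012 -0.0006  0.1116] turn 0.0037
t 7.55 trimmer xyz 0.6 1.1 143.6 rot [-3.141e+00 -1.000e-03  3.023e+00] F along -1.4 [ 0.   -1.41 -0.42] open 0.238
```

View pics/t4c.png

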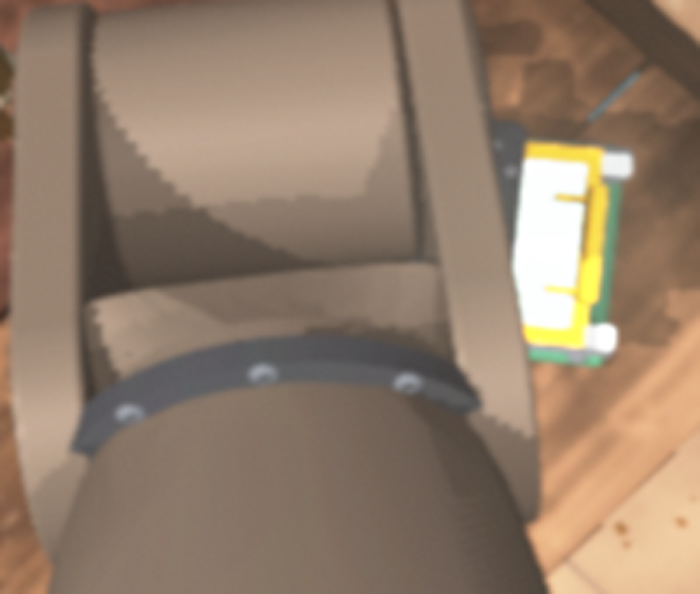

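The arm hides the cradle; the guard is untouched at the right. I'll go down and watch the force.

```bash
python3 -m pendant '[[[0,-0.001,-0.0005,0.03,0.003],[0,-0.001,-0.0005,0.05,0.003],[0,-0.001,-0.0005,0.07,0.003],[0,-0.001,-0.0005,0.085,0.003],[0,-0.001,-0.0005,0.095,0.003],[0,-0.001,-0.0005,0.1,0.003],[0,-0.001,-0.0005,0.105,0.003],[0,-0.001,-0.0005,0.105,0.003]]]'; python3 - <<'E'
from h import *
tr(); snap('scene','s2'); c=load('s2')
cv2.imwrite('pics/s2c.png',cv2.resize(c['image'][150:300,180:390],None,fx=3.5,fy=3.5,interpolation=cv2.INTER_CUBIC))
E
```

```text
t: 8.4
eef_pos: [615.4, 127.3, 38.6]
tcp_rot: [3.142, -0.0, 3.02]
ft_force: [-0.7, -0.1, -0.3]
opening: 0.236
t 8.4 trimmer xyz 0.5 -0.9 38.6 rot [ 3.142 -0.     3.02 ] F along -0.22 [-0.71 -0.13 -0.28] open 0.236
```

View pics/s2c.png

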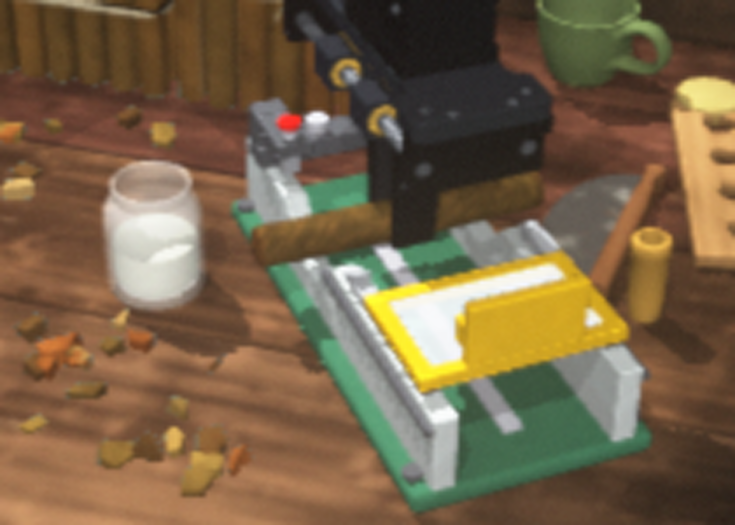

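The cigar sits centred in both notches, a few mm above the floor, with equal overhang. Lower the rest, then release.

```bash
python3 -m pendant '[[[0,0,0,0.002,0],[0,0,0,0.004,0],[0,0,0,0.0055,0],[0,0,0,0.0055,0],[0.5,0,0,0.0055,0],[0.5,0,0,0.0055,0],[0.5,0,0,0.0055,0],[0.5,0,0,0.0055,0]]]'; python3 -c "
from h import *
tr()"
```

```text
t: 9.25
eef_pos: [615.4, 127.3, 33.2]
tcp_rot: [3.141, 0.0, 3.02]
ft_force: [-0.6, -0.6, -0.4]
opening: 0.485
t 9.25 trimmer xyz 0.6 -0.9 33.2 rot [3.141 0.    3.02 ] F along -0.64 [-0.6  -0.58 -0.43] open 0.485
```

```bash
python3 -m pendant '[[[0.5,0,0,-0.02,0],[0.5,0,0,-0.06,0],[0.3,0,0,-0.11,0],[0,0,0,-0.147,0.15],[0,0,0,-0.147,0.3],[0,0,-0.02,-0.147,0.45],[0,0,-0.06,-0.147,0.6],[0,0,-0.1,-0.147,0.75]]]'; python3 - <<'E'
from h import *
tr(); go(T(-185,0,180),ang)
W=np.load('W.npy').reshape(-1,3); m=(W[:,0]>480)&(W[:,0]<720)&(W[:,1]<-60)&(W[:,1]>-320)
for y in range(-60,-320,-20):
    k=m&(abs(W[:,1]-y)<10); print(y,W[k][:,2].max().round() if k.any() else None,end=' ')
E
```

```text
t: 10.05
eef_pos: [602.9, 27.4, 180.2]
tcp_rot: [3.141, 0.0, 2.265]
ft_force: [0.8, -1.0, 0.2]
opening: 0.055
t 10.05 trimmer xyz -100.1 -0.7 180.2 rot [3.141 0.    2.265] F along -0.91 [ 0.77 -1.01  0.17] open 0.055
shift [-0.0577 -0.0623  0.0002] turn 0.8166
-60 84.0 -80 84.0 -100 78.0 -120 78.0 -140 72.0 -160 489.0 -180 463.0 -200 427.0 -220 390.0 -240 353.0 -260 315.0 -280 279.0 -300 240.0
```

```bash
python3 -m pendant '[[[0,0,0,0,0.15],[0,-0.02,-0.02,0,0.3],[0,-0.05,-0.055,0,0.45],[0,-0.05,-0.055,0,0.6],[0,-0.05,-0.055,0,0.75],[0,-0.05,-0.055,0,0.817],[0,-0.05,-0.055,0,0.817],[0,-0.05,-0.055,0,0.817]]]'; python3 - <<'E'
from h import *
tr(); go(T(-175,0,76),ang); c=snap('top','t5')
cv2.imwrite('pics/t5c.png',cv2.resize(c['image'][120:300,170:370],None,fx=3.5,fy=3.3,interpolation=cv2.INTER_CUBIC))
c=snap('scene','s3')
cv2.imwrite('pics/s3c.png',cv2.resize(c['image'][120:300,180:390],None,fx=3.5,fy=3.3,interpolation=cv2.INTER_CUBIC))
E
```

```text
t: 10.85
eef_pos: [593.3, -45.6, 180.2]
tcp_rot: [3.142, -0.0, 1.455]
ft_force: [0.8, 0.0, 0.2]
opening: 0.003
t 10.85 trimmer xyz -173.7 -0.0 180.2 rot [ 3.142 -0.     1.455] F along 0.14 [0.77 0.04 0.19] open 0.003
shift [-0.0013 -0.      0.1042] turn 0.0066
```

View pics/s3c.png

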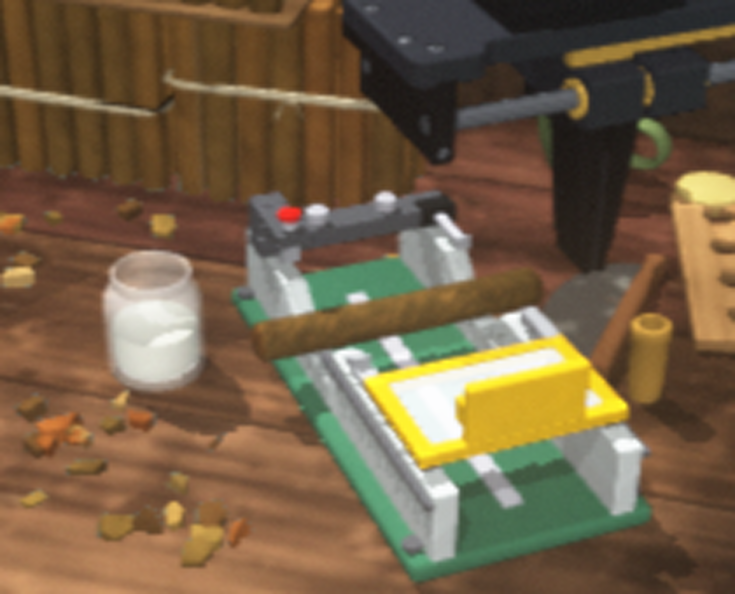

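The cigar lies across both notches, released, with the guard still open. Check its pose by depth, and lower behind the plate.

```bash
python3 -m pendant '[[[0,0,0,0.03,0.006],[0,0,0,0.06,0.006],[0,0,0,0.085,0.006],[0,0,0,0.104,0.006],[0,0,0,0.104,0.006],[0,0,0,0.104,0.006],[0,0,0,0.104,0.006],[0,0,0,0.104,0.006]]]'; cat > chk.py <<'E'
from h import *
import sys
c=load(sys.argv[1]); R,_=cv2.Rodrigues(c['rvec'].astype(float)); v,u=np.mgrid[0:420,0:560]; z=c['range_z']
W=(np.stack([(u-c['cx'])/c['fx']*z,(v-c['cy'])/c['fy']*z,z],-1)-c['tvec'].ravel())@R; W=W.reshape(-1,3)[(z>0).ravel()]
L=np.c_[(W-O)@EX,(W-O)@EY,W[:,2]]
q=L[(abs(L[:,0])<22)&(abs(L[:,1])<110)&(L[:,2]>34)&(L[:,2]<55)&((abs(L[:,1])>54)|(abs(L[:,1])<38))]
print('n',len(q),'y ends',q[:,1].min().round(1),q[:,1].max().round(1),'zmax',np.percentile(q[:,2],99).round(1))
t=q[q[:,2]>np.percentile(q[:,2],99)-4]; print('top line x vs y',np.polyfit(t[:,1],t[:,0],1).round(3),'x range',np.percentile(q[:,0],[1,99]).round(1))
E
python3 chk.py s3; python3 chk.py t5; python3 -c "
from h import *
tr()"
```

```text
t: 11.75
eef_pos: [593.8, -45.7, 77.3]
tcp_rot: [3.14, 0.0, 1.447]
ft_force: [0.5, -0.5, 0.4]
opening: 0.006
n 763 y ends -78.2 78.8 zmax 51.2
top line x vs y [-0.005 -2.501] x range [-12.9   6.5]
n 866 y ends -78.4 78.6 zmax 53.0
top line x vs y [-1.000e-03  1.521e+00] x range [-9.4 12.1]
t 11.75 trimmer xyz -173.8 -0.5 77.3 rot [3.14  0.    1.447] F along -0.39 [ 0.54 -0.46  0.41] open 0.006
```

```bash
python3 -m pendant '[[[0,0.006,0,0,0],[0,0.012,0,0,0],[0,0.017,0,0,0],[0,0.02,0,0,0],[0,0.022,0,0,0],[0,0.024,0,0,0],[0,0.026,0,0,0],[0,0.029,0,0,0]]]'; python3 -c "
from h import *
tr()"
```

```text
t: 12.55
eef_pos: [596.9, -16.9, 76.1]
tcp_rot: [3.142, -0.0, 1.446]
ft_force: [0.3, -1.7, 1.5]
opening: 0.007
t 12.55 trimmer xyz -144.8 -0.1 76.1 rot [ 3.142 -0.     1.446] F along -1.63 [ 0.35 -1.68  1.51] open 0.007
```

```bash
python3 -m pendant '[[[0,0.003,0,0,0],[0,0.006,0,0,0],[0,0.009,0,0,0],[0,0.012,0,0,0],[0,0.015,0,0,0],[0,0.018,0,0,0],[0,0.021,0,0,0],[0,0.024,0,0,0]]]'; python3 -c "
from h import *
tr()"
```

```text
t: 13.35
eef_pos: [599.8, 7.2, 76.1]
tcp_rot: [-3.141, -0.0, 1.447]
ft_force: [-0.7, -0.5, 1.4]
opening: 0.002
t 13.35 trimmer xyz -120.5 -0.1 76.1 rot [-3.141 -0.     1.447] F along -0.57 [-0.7  -0.49  1.4 ] open 0.002
```

```bash
python3 -m pendant '[[[0,0.003,0,0,0],[0,0.006,0,0,0],[0,0.009,0,0,0],[0,0.012,0,0,0],[0,0.015,0,0,0],[0,0.018,0,0,0],[0,0.021,0,0,0],[0,0.024,0,0,0]]]'; python3 -c "
from h import *
tr()"
```

```text
t: 14.15
eef_pos: [602.8, 31.0, 76.1]
tcp_rot: [-3.141, -0.0, 1.447]
ft_force: [-1.8, -0.9, 0.2]
opening: 0.004
t 14.15 trimmer xyz -96.5 -0.1 76.1 rot [-3.141 -0.     1.447] F along -1.14 [-1.78 -0.93  0.18] open 0.004
```

```bash
python3 -m pendant '[[[0,0.0015,0,0,0],[0,0.003,0,0,0],[0,0.0045,0,0,0],[0,0.006,0,0,0],[0,0.0075,0,0,0],[0,0.009,0,0,0],[0,0.0105,0,0,0],[0,0.012,0,0,0]]]'; python3 -c "
from h import *
tr()"
```

```text
t: 14.95
eef_pos: [604.3, 42.8, 76.1]
tcp_rot: [-3.142, -0.0, 1.447]
ft_force: [-1.6, -2.1, -1.1]
opening: 0.005
t 14.95 trimmer xyz -84.7 -0.2 76.1 rot [-3.142 -0.     1.447] F along -2.24 [-1.58 -2.07 -1.08] open 0.005
```

```bash
python3 -m pendant '[[[0,0.001,0,0,0],[0,0.002,0,0,0],[0,0.003,0,0,0],[0,0.004,0,0,0],[0,0.005,0,0,0],[0,0.006,0,0,0],[0,0.007,0,0,0],[0,0.008,0,0,0]]]'; python3 -c "
from h import *
tr()"
```

```text
t: 15.75
eef_pos: [605.3, 50.5, 76.1]
tcp_rot: [-3.142, 0.0, 1.447]
ft_force: [-0.9, -3.4, -0.6]
opening: 0.004
t 15.75 trimmer xyz -76.9 -0.2 76.1 rot [-3.142  0.     1.447] F along -3.51 [-0.86 -3.44 -0.59] open 0.004
```

```bash
python3 -m pendant '[[[0,0.001,0,0,0],[0,0.002,0,0,0],[0,0.003,0,0,0],[0,0.004,0,0,0],[0,0.005,0,0,0],[0,0.006,0,0,0],[0,0.007,0,0,0],[0,0.008,0,0,0]]]'; python3 -c "
from h import *
tr()"
```

```text
t: 16.55
eef_pos: [606.3, 58.6, 76.1]
tcp_rot: [-3.142, -0.0, 1.447]
ft_force: [-2.0, -4.5, -1.0]
opening: 0.005
t 16.55 trimmer xyz -68.7 -0.2 76.1 rot [-3.142 -0.     1.447] F along -4.73 [-1.97 -4.52 -1.03] open 0.005
```

```bash
python3 -m pendant '[[[0,0.0005,0,0,0],[0,0.001,0,0,0],[0,0.0015,0,0,0],[0,0.002,0,0,0],[0,0.0025,0,0,0],[0,0.003,0,0,0],[0,0.003,0,0,0],[0,0.003,0,0,0]]]'; python3 -c "
from h import *
tr()"
```

```text
t: 17.35
eef_pos: [606.6, 61.6, 76.1]
tcp_rot: [-3.142, -0.0, 1.447]
ft_force: [-1.2, -4.1, -0.0]
opening: 0.005
t 17.35 trimmer xyz -65.7 -0.2 76.1 rot [-3.142 -0.     1.447] F along -4.26 [-1.24 -4.14 -0.03] open 0.005
```

```bash
python3 -m pendant '[[[0,0.0005,0,0,0],[0,0.001,0,0,0],[0,0.0015,0,0,0],[0,0.002,0,0,0],[0,0.0025,0,0,0],[0,0.003,0,0,0],[0,0.003,0,0,0],[0,0.003,0,0,0]]]'; python3 -c "
from h import *
tr()"
```

```text
t: 18.15
eef_pos: [607.0, 64.6, 76.1]
tcp_rot: [-3.142, -0.0, 1.447]
ft_force: [-1.8, -3.8, -0.9]
opening: 0.002
t 18.15 trimmer xyz -62.8 -0.2 76.1 rot [-3.142 -0.     1.447] F along -3.97 [-1.76 -3.79 -0.95] open 0.002
```

```bash
python3 -m pendant '[[[0,0.0005,0,0,0],[0,0.001,0,0,0],[0,0.0015,0,0,0],[0,0.002,0,0,0],[0,0.0025,0,0,0],[0,0.003,0,0,0],[0,0.003,0,0,0],[0,0.003,0,0,0]]]'; python3 -c "
from h import *
tr()"
```

```text
t: 18.95
eef_pos: [607.3, 67.2, 76.1]
tcp_rot: [-3.141, 0.0, 1.447]
ft_force: [-2.4, -5.9, -0.2]
opening: 0.005
t 18.95 trimmer xyz -60.1 -0.2 76.1 rot [-3.141  0.     1.447] F along -6.13 [-2.4  -5.88 -0.16] open 0.005
```

```bash
python3 -m pendant '[[[0,0.0005,0,0,0],[0,0.001,0,0,0],[0,0.0015,0,0,0],[0,0.002,0,0,0],[0,0.0025,0,0,0],[0,0.003,0,0,0],[0,0.003,0,0,0],[0,0.003,0,0,0]]]'; python3 -c "
from h import *
tr()"
```

```text
t: 19.75
eef_pos: [607.6, 69.6, 76.1]
tcp_rot: [-3.141, 0.001, 1.447]
ft_force: [-2.8, -9.8, 0.4]
opening: 0.005
t 19.75 trimmer xyz -57.7 -0.2 76.1 rot [-3.141e+00  1.000e-03  1.447e+00] F along -10.11 [-2.77 -9.84  0.42] open 0.005
```

```bash
python3 -m pendant '[[[0,0.0003,0,0,0],[0,0.0006,0,0,0],[0,0.0009,0,0,0],[0,0.0012,0,0,0],[0,0.0015,0,0,0],[0,0.0015,0,0,0],[0,0.0015,0,0,0],[0,0.0015,0,0,0]]]'; python3 -c "
from h import *
tr()"
```

```text
t: 20.55
eef_pos: [607.8, 71.1, 76.1]
tcp_rot: [-3.141, 0.001, 1.447]
ft_force: [-4.0, -10.9, 0.6]
opening: 0.005
t 20.55 trimmer xyz -56.2 -0.2 76.1 rot [-3.141e+00  1.000e-03  1.447e+00] F along -11.28 [ -4.   -10.87   0.64] open 0.005
```

```bash
python3 -m pendant '[[[0,0.0003,0,0,0],[0,0.0006,0,0,0],[0,0.0009,0,0,0],[0,0.0012,0,0,0],[0,0.0015,0,0,0],[0,0.0015,0,0,0],[0,0.0015,0,0,0],[0,0.0015,0,0,0]]]'; python3 -c "
from h import *
tr()"
```

```text
t: 21.35
eef_pos: [608.0, 72.5, 76.1]
tcp_rot: [-3.141, 0.001, 1.447]
ft_force: [-2.5, -11.1, 0.3]
opening: 0.008
t 21.35 trimmer xyz -54.8 -0.2 76.1 rot [-3.141e+00  1.000e-03  1.447e+00] F along -11.33 [ -2.48 -11.11   0.31] open 0.008
```

```bash
python3 -m pendant '[[[0,0.0003,0,0,0],[0,0.0006,0,0,0],[0,0.0009,0,0,0],[0,0.0012,0,0,0],[0,0.0015,0,0,0],[0,0.0015,0,0,0],[0,0.0015,0,0,0],[0,0.0015,0,0,0]]]'; python3 -c "
from h import *
tr()"
```

```text
t: 22.15
eef_pos: [608.1, 73.9, 76.1]
tcp_rot: [-3.141, 0.001, 1.447]
ft_force: [-3.1, -12.1, 0.9]
opening: 0.006
t 22.15 trimmer xyz -53.4 -0.2 76.1 rot [-3.141e+00  1.000e-03  1.447e+00] F along -12.43 [ -3.1  -12.15   0.93] open 0.006
```

```bash
python3 -m pendant '[[[0,0.0003,0,0,0],[0,0.0006,0,0,0],[0,0.0009,0,0,0],[0,0.0012,0,0,0],[0,0.0015,0,0,0],[0,0.0015,0,0,0],[0,0.0015,0,0,0],[0,0.0015,0,0,0]]]'; python3 -c "
from h import *
tr()"
```

```text
t: 22.95
eef_pos: [608.3, 75.5, 76.1]
tcp_rot: [-3.141, 0.001, 1.447]
ft_force: [-3.4, -10.9, -0.2]
opening: 0.006
t 22.95 trimmer xyz -51.7 -0.2 76.1 rot [-3.141e+00  1.000e-03  1.447e+00] F along -11.29 [ -3.45 -10.95  -0.15] open 0.006
```

```bash
python3 -m pendant '[[[0,0.0002,0,0,0],[0,0.0004,0,0,0],[0,0.0006,0,0,0],[0,0.0008,0,0,0],[0,0.001,0,0,0],[0,0.001,0,0,0],[0,0.001,0,0,0],[0,0.001,0,0,0]]]'; python3 -c "
from h import *
tr()"
```

```text
t: 23.75
eef_pos: [608.6, 77.2, 76.2]
tcp_rot: [-3.142, 0.0, 1.447]
ft_force: [-1.9, -5.0, -0.6]
opening: 0.002
t 23.75 trimmer xyz -50.0 -0.2 76.2 rot [-3.142  0.     1.447] F along -5.24 [-1.94 -5.04 -0.63] open 0.002
```

Force dropped to 5 N with a forward jump: that is the click. I'll add 0.8 mm as confirmation, then back off slowly.

```bash
python3 -m pendant '[[[0,0.0002,0,0,0],[0,0.0004,0,0,0],[0,0.0006,0,0,0],[0,0.0008,0,0,0],[0,0.0008,0,0,0],[0,0.0008,0,0,0],[0,0.0008,0,0,0],[0,0.0008,0,0,0]]]'; python3 -c "
from h import *
tr()"; python3 -m pendant '[[[0,0,0,0,0],[0,-0.001,0,0,0],[0,-0.002,0,0,0],[0,-0.003,0,0,0],[0,-0.004,0,0,0],[0,-0.006,0,0,0],[0,-0.008,0,0,0],[0,-0.01,0,0,0]]]'; python3 -c "
from h import *
tr()"
```

```text
t: 24.55
eef_pos: [608.7, 78.1, 76.1]
tcp_rot: [-3.141, 0.0, 1.447]
ft_force: [-2.7, -6.1, 0.3]
opening: 0.004
t 24.55 trimmer xyz -49.1 -0.2 76.1 rot [-3.141  0.     1.447] F along -6.4 [-2.67 -6.12  0.29] open 0.004
t: 25.35
eef_pos: [607.5, 68.2, 76.2]
tcp_rot: [3.141, -0.0, 1.447]
ft_force: [-0.0, 0.1, 0.8]
opening: 0.007
t 25.35 trimmer xyz -59.1 -0.3 76.2 rot [ 3.141 -0.     1.447] F along 0.14 [-0.01  0.15  0.85] open 0.007
```

```bash
python3 -m pendant '[[[0,-0.02,0,0,0],[0,-0.05,0,0,0],[0,-0.08,0,-0.03,0],[0,-0.11,0,-0.06,0],[0,-0.13,0,-0.1,0],[0,-0.13,0,-0.12,0],[0,-0.13,0,-0.12,0],[0,-0.13,0,-0.12,0]]]'; python3 - <<'E'
from h import *
tr(); c=snap('top','t6'); c=snap('scene','s6')
cv2.imwrite('pics/s6c.png',cv2.resize(c['image'][120:300,180:390],None,fx=3.5,fy=3.3,interpolation=cv2.INTER_CUBIC))
for n in('t6','s6'):
    c=load(n); R,_=cv2.Rodrigues(c['rvec'].astype(float)); v,u=np.mgrid[0:420,0:560]; z=c['range_z']
    W=(np.stack([(u-c['cx'])/c['fx']*z,(v-c['cy'])/c['fy']*z,z],-1)-c['tvec'].ravel())@R; W=W.reshape(-1,3)
    L=np.c_[(W-O)@EX,(W-O)@EY,W[:,2]]; p=L[(abs(L[:,1])<27)&(L[:,2]>85)&(L[:,2]<99)&(L[:,0]>-160)&(L[:,0]<20)]
    print(n,len(p),np.percentile(p[:,0],[0,2,50,98]) if len(p) else 0)
    q=L[(abs(L[:,0])<22)&(abs(L[:,1])<110)&(L[:,2]>34)&(L[:,2]<55)&(abs(L[:,1])>54)]
    print('cigar',len(q),q.min(0),q.max(0), [np.median(q[(s*q[:,1]>0)][:,0]) for s in(1,-1)])
E
```

```text
t: 26.15
eef_pos: [591.2, -60.7, 195.9]
tcp_rot: [3.141, -0.0, 1.447]
ft_force: [0.4, -0.1, 0.4]
opening: 0.003
t 26.15 trimmer xyz -189.0 0.2 195.9 rot [ 3.141 -0.     1.447] F along -0.1 [ 0.38 -0.14  0.39] open 0.003
t6 154 [-38.23343389 -38.05835457 -34.2104976  -30.40531936]
cigar 338 [ -9.45891835 -78.56536058  37.49449672] [12.73426741 78.56625056 54.11369836] [np.float64(1.2096172420414), np.float64(1.1446277136828307)]
s6 204 [-41.72206412 -41.57752675 -38.80017009 -33.04495951]
cigar 250 [-13.30306599 -78.81427298  34.18154889] [ 9.29399241 79.56989469 51.51256227] [np.float64(-7.802913518216492), np.float64(-6.126379434686278)]
```

View pics/s6c.png

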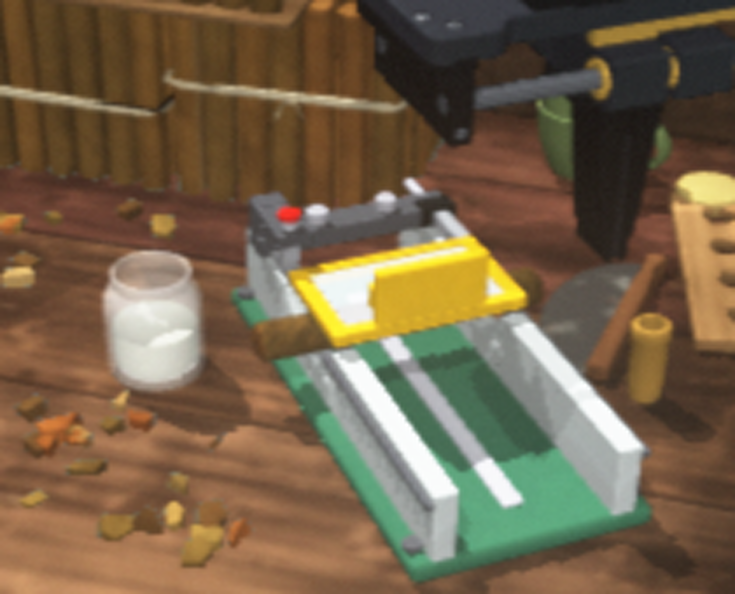

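The guard is shut over the cigar and stays there with the arm away. The plate's rear face is at about -38 mm, against -39 mm at the end of the push, so it has not sprung back. The bystanders haven't moved.

```bash
python3 -c "
from h import *
print(env.job_done()); tr()"
```

```text
the job is handed in; nothing more can be done
None
the job is handed in; nothing more can be done
```

The cigar is in the cradle, the guard is latched shut over it, and the job was handed in at about 26 s of the 64 s allowed. The hand-in gives no verdict, so the results below come from my own checks.

- **Cigar:** It lies across both notches, about 1 to 1.5 mm off the cradle line by the top camera. Its ends are at y = -78.6 and +78.6 mm, and it is parallel to the cradle within 0.01 rad. It was released with the guard still open.
- **Guard:** I pushed it by the plate in small steps. The readings, taken at the end of each step, rose to at most about 12.5 N. The force then dropped to 5 N with a small jump forward, which I took as the click. After I backed off, the plate stayed at -38 mm (top camera), a joint value of roughly 5 to 9 mm and so below the 16.5 mm limit.
- **Bystanders:** The jar, punch and knife look unmoved in the last picture.

**What went wrong or disagreed:**
- The first grasp failed because I lifted before the slow fingers had closed. The cigar did not move and the second try held.
- The scene camera reads about 4 mm lower in x than the top camera for both the cigar and the plate. It sees their near sides, so I relied on the top camera.

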